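# Close the spare antenna port with its click-stop cap

### The job

Close the bare port of the antenna box with the red-topped click-stop cap: set the cap over the port's brass square so that it drops fully home, flush on the port's round flange, then turn it clockwise (seen from above) until its ratchet slips with a click. Let it click at least once and at most three times, press and lower it gently, then let go of the cap and leave it flush on the port; leave the mouse, the morse paddle, the mug and everything else where they are.

Things in the scene. Friction and masses are not known exactly. Their poses are not given: they have to be found in the camera images.
- click_cap: Loose click-stop cap, upright on the desk at first: black ribbed cylinder, 44 mm diameter, 40 mm tall, red top with a white stripe from the centre along its +x; roughly 130 to 240 g. Origin at the centre of its open underside, z up. Grip it across its diameter, in any direction, 26 mm above the underside, with 40 N or more so that it does not turn in the fingers.
- cap_socket (a point): On the cap's axis, 3 mm above its underside: mouth of the steel square socket inside it, 24 mm wide; flats face the cap's +x and every 90 degrees from it (at ratchet 0). Closed ceiling 18 mm above the underside; skirt 3 mm thick around it, down to the underside.
- port_seat (a point): Centre of the top face of the bare port's round aluminium flange (60 mm diameter), 61 mm above the desk when not pressed; it moves with the spring-seated flange. z up, axes as the antenna box. The cap's underside lies on this face when it is home: the cap's origin and this point then coincide.
- square_top (a point): On the bare port's axis, 13 mm above its flange: top of the brass square, 20 mm wide (a low cone rises 2.5 mm more). Its angle is unknown: see it or find it by feel. A cap out of line rests 9 to 13 mm above its seat, and drops home when in line within about 10 degrees. It turns clockwise with light friction (0.04 N m) by an unknown 0.4 to 1.0 rad to a hard stop; then the ratchet slips.
- port_sink (a joint): How far the bare port (flange and square together) is pressed down on its spring, in m: 0 when free, 0.001 for every 5 N pressed on it. The cap's own weight sinks it by up to 0.5 mm. Pressing it beyond 5 mm (25 N) is rough handling.
- ratchet (a joint): Slip of the cap's ratchet, rad: 0 at first, grows as the gripped cap is turned clockwise past its stopped socket. One click is 0.524 rad (30 degrees); its pawl falls into notches, so at rest it reads about 0.52, 1.05 or 1.57 after one, two or three clicks. The torque climbs to 0.25 to 0.45 N m and drops sharply at each click.
- antenna_box: Fixed grey metal box, 110 mm (its x) by 190 mm (its y) by 55 mm tall, origin under its centre. The bare port stands on its top 45 mm to its -y; a second port, closed by a black cap of 28 mm diameter and 18 mm height, 62 mm to its +y.
- mouse: Loose black computer mouse, 105 by 62 by 33 mm, origin at its underside centre. Leave it alone.
- morse_paddle: Loose morse paddle: dark steel base 66 mm square, clear cover, 44 mm tall, two red finger pieces to its -x; origin at its underside centre. Leave it alone.
- mug: Loose blue mug, 78 mm diameter, 92 mm tall, handle to its +y; origin at its underside centre. Leave it alone.
Not all that is in view belongs to the job. What is shaped like the antenna_box but purple is not meant. Of the things that look like the click_cap, take the one that is farthest to the robot's right at the start.

How it is judged:
On the way, in this order (a step that is already met when the one before it is completed fails the run):
1. the cap is down over the square, flush on the port's flange, its ratchet not yet slipped (horizontal distance between click_cap and port_seat below 0.004 m and z of click_cap in the frame of port_seat below 0.003 m and angle between click_cap's own z axis and vertical below 0.08 rad and value of joint ratchet below 0.3 rad), for 0.1 s.
2. turned clockwise on the port, the cap has clicked at least once (value of joint ratchet above 0.4 rad and horizontal distance between click_cap and port_seat below 0.004 m and z of click_cap in the frame of port_seat below 0.004 m), for 0.1 s.
At the end, for the whole second after the job is handed in: The cap sits at rest on the port: its underside within 3 mm of the flange, centred within 4 mm, upright within 0.08 rad; its ratchet has slipped by one to three clicks (0.4 to 1.8 rad) and the cap is let go (horizontal distance between click_cap and port_seat below 0.004 m and z of click_cap in the frame of port_seat between -0.003 and 0.003 m and angle between click_cap's own z axis and vertical below 0.08 rad and value of joint ratchet between 0.4 and 1.8 rad and linear speed of click_cap below 0.02 m/s); the robot touches nothing.
It fails at once if the cap is over-turned: more than three clicks (value of joint ratchet above 1.85 rad).
It fails at once if the port is pressed down hard: its spring-seated flange sinks by more than 5 mm (25 N) (value of joint port_sink above 0.005 m).
It fails at once if the mouse is moved by more than 20 mm (distance of mouse from where it was at the start of the episode above 0.02 m).
It fails at once if the morse paddle is moved by more than 20 mm (distance of morse_paddle from where it was at the start of the episode above 0.02 m).
It fails at once if the mug is moved by more than 20 mm (distance of mug from where it was at the start of the episode above 0.02 m).
It also fails if it takes over 61 s, if anything falls off the work surface, if the arm or the gripper's body presses on something with over 40 N, if the wrist force passes 120 N, or if a joint passes its speed limit or range.

### The arm

A 6-joint arm with a two-finger parallel gripper is mounted at the origin on the work surface. World frame = base frame: x ahead of the robot, y to its left, z up, the work surface at z = 0. Lengths are in m, angles in rad, forces in N, time in s.
With the tool pointing down it reaches from about 0.3 to 0.775 m from the base axis. Payload 14.6 kg.
Tool frame: the origin (TCP) lies at the centre of the arm's flange, where the gripper is bolted on; the fingertips stand 173 mm ahead of it and the grasp point (between the pads) lies 155 mm ahead of it (tip_extent is the z of the fingertips in the tool frame, in m); z points along the fingers, y is the direction in which the jaws open and shut (so a half turn about z gives the same grasp; the last joint's range is limited). The gripper opens to 85 mm and grips with 20 to 120 N. Pads are 22 mm wide; open, the fingers measure 114 mm over their backs; the gripper's body (76 mm by 85 mm) begins 54 mm behind the grasp point. The pads swing forward as they close: fully open they stand 13 mm farther back than shut.
Start: joints at [-1.396, 0.3, 1.521, -0, 1.321, -0.067], TCP at [0.132, -0.534, 0.405] pointing down, gripper open.
Joint ranges: [-3.03, 3.03], [-0.79, 2.21], [0.23, 2.52], [-1.04, 4.18], [0, 3.07], [-2.55, 2.55]. Speed limits (rad/s): [2.22, 2.22, 2.57, 3.14, 3.14, 3.14].

### API

Orientations are given as a unit quaternion [w, x, y, z].
In Python, from plant import get_obs, grab_frame, get_calibration, close_job, tip_extent gives the robot as it stands. The module is installed in compiled form; this text tells all that it offers.
- The arm moves only by the tool move_arm, never from a script. Its argument "deltas" is a list that holds one entry, the list of rows, each a list of 5 numbers: the shift along the tool's x, y, z in cm, then the turn about the tool's z in rad, then the finger opening in cm, from 0 to 8.54. A call has 1 to 5 rows; each row is the pose to reach, as a shift and turn from the pose measured when the call began, along the tool's axes at that moment; what a row does not reach only later rows make up. A row lasts 1/10 s, in which the tool goes at most 50 mm and 8.59 degrees, less where a joint would pass 70% of its speed; a pose out of reach is approached as far as the arm can. A call with a gripper value outside its range is refused whole. The fingers move at their own pace and stop on an object; the grip force is fixed at half the most. Time passes only in rows, so rows that repeat a pose let the fingers close. It gives the time, the measured TCP pose, the force and the opening at its end, in the units of the state.
- get_obs(): the state, without advancing time (a new reading comes with each control period).
- grab_frame(name): name is "scene" or "top" or "wrist"; returns the picture (480x640x3 uint8, red, green, blue); there is no depth.
- get_calibration(name): a dict with "fx", "fy", "cx", "cy" (pixels), "k1" (the pictures are not rectified: a ray, as slopes to the right and down, at radius r is drawn at 1 + k1 r^2 times it, then the intrinsics apply), "rvec" (rotation vector, rad) and "tvec" (3), from world to camera coordinates, as OpenCV has them. Camera axes: x right, y down, z forward; pixel columns grow to the right and rows downward; lengths in m; the calibration is good to about 2 mm. A picture is of the moment at which its call begins: read the wrist's pose just before it. get_calibration takes no time and is no camera call; for the wrist camera it gives the pose at the moment of the call.
- close_job(): hands the job in, once; it reports no verdict.
The state is a dict: "time_s": time; "q": joint angles; "joint_vel": joint speeds; "tau": joint torques, N m; "position": TCP position; "eef_rot": TCP orientation; "force": force on the tool from outside, world axes, zero at the start; "torque": the same for the moment, N m; "gripper_width": finger opening in m.
Only numpy, scipy, OpenCV 4.12 (cv2) and the standard library are available. Lean on these libraries where they do the work, as an engineer would, in place of code of your own. Each camera call takes 0.05 s, during which the arm holds its last target.

## Working session

There is one attempt and no reset: what is moved stays moved. The work goes in short steps, Python scripts to look and compute and a tool call to move; the robot and the scene stay as the last step left them, time stands still between calls to the robot, and variables do not carry over. Pictures are saved under pics/ and viewed, and the job is handed in when it is done.

Besides the shell and the picture viewer there is one more tool, called after ">>>" as a command line: name --argument value ..., lists and objects as JSON in quotes. move_arm: Moves the arm, as the interface text tells. Its arguments: {"type":"object","properties":{"deltas":{"type":"array"}},"required":["deltas"]}

```bash
mkdir -p pics; ls; cat > h.py <<'E'
import numpy as np, cv2
from plant import *
def snap(name,fn):
    im=grab_frame(name); cv2.imwrite('pics/'+fn,im[:,:,::-1]); return im
E
python3 - <<'E'
from h import *
for n in ['scene','top','wrist']:
    c=get_calibration(n); print(n,c); snap(n,n+'0.png')
print(get_obs())
E
```

```text
pics
scene {'fx': 548.591203444921, 'fy': 548.591203444921, 'cx': 319.02203331901916, 'cy': 246.07118106321346, 'k1': -0.08912675318248856, 'rvec': array([ 1.90332183,  1.8723782 , -0.57017475]), 'tvec': array([-0.0955051 , -0.37002513,  1.30829992])}
top {'fx': 447.55810625290246, 'fy': 447.55810625290246, 'cx': 318.6737732259458, 'cy': 234.5756186023278, 'k1': -0.10432131110242764, 'rvec': array([ 2.16598956, -2.18314636,  0.08439749]), 'tvec': array([0.09492388, 0.52484522, 1.01933557])}
wrist {'fx': 373.2284668262791, 'fy': 373.2284668262791, 'cx': 316.9812899667321, 'cy': 246.519175573035, 'k1': -0.029133060385727036, 'rvec': array([-2.27058978,  1.78128178,  0.27976688]), 'tvec': array([-0.54953326, -0.03802954,  0.38014372])}
{'time_s': 0.15, 'q': array([-1.39560133e+00,  3.00333001e-01,  1.52139348e+00, -2.34776367e-05,
        1.32067335e+00, -6.66150713e-02]), 'joint_vel': array([-0.00077169, -0.00173208, -0.00367696, -0.00040507,  0.00136554,
        0.0014162 ]), 'tau': array([-5.35936160e-04, -5.43667030e+01, -3.61887074e+01, -1.08763004e-04,
        3.16081962e-03, -7.80493025e-06]), 'position': array([ 0.13168823, -0.53398714,  0.40427638]), 'eef_rot': array([-4.02378198e-04,  9.92699454e-01,  1.20613564e-01, -3.32557214e-05]), 'force': array([ 0.0231744 ,  0.19582086, -1.08530308]), 'torque': array([-0.00345734,  0.01274301,  0.02149026]), 'gripper_width': 0.08563903534794359}
```

View pics/scene0.png

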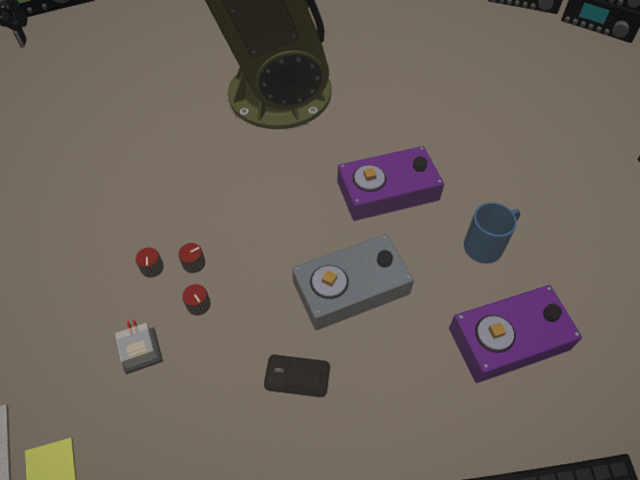

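View pics/top0.png

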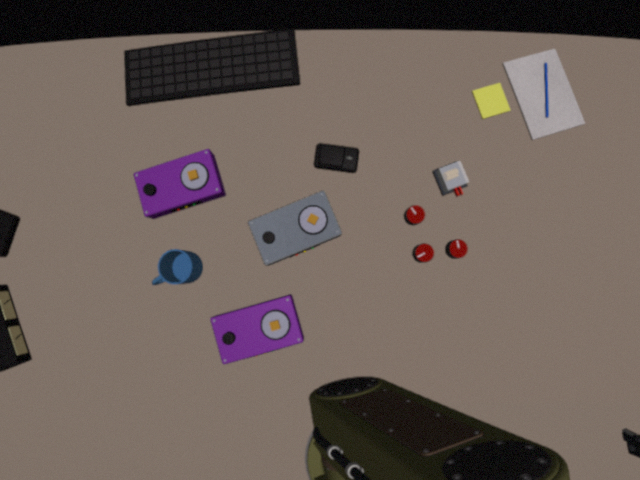

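View pics/wrist0.png

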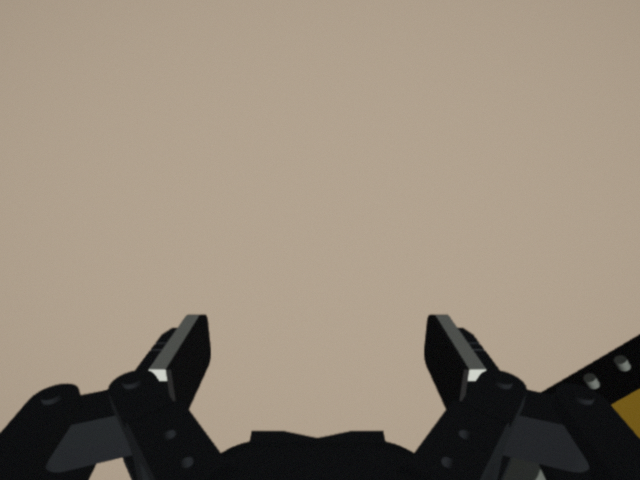

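The target cap (farthest right) is at top (457,249) / scene (149,262). The grey box's bare port is at top (313,219) / scene (329,280). I'll enlarge both.

```bash
cat >> h.py <<'E'
def ray(c,u,v):
    K=np.array([[c['fx'],0,c['cx']],[0,c['fy'],c['cy']],[0,0,1.]])
    p=cv2.undistortPoints(np.array([[[u,v]]],float),K,np.array([c['k1'],0,0,0,0.]))[0,0]
    R=cv2.Rodrigues(c['rvec'])[0]
    return -R.T@c['tvec'], R.T@np.array([p[0],p[1],1])
def atz(name,u,v,z,c=None):
    c=c or get_calibration(name); o,d=ray(c,u,v); return o+d*(z-o[2])/d[2]
def proj(c,X):
    K=np.array([[c['fx'],0,c['cx']],[0,c['fy'],c['cy']],[0,0,1.]])
    return cv2.projectPoints(np.array(X,float).reshape(-1,1,3),c['rvec'],c['tvec'],K,np.array([c['k1'],0,0,0,0.]))[0][:,0]
def crop(fn,x0,y0,w,h,s):
    im=cv2.imread('pics/'+fn)[y0:y0+h,x0:x0+w]; return cv2.resize(im,None,fx=s,fy=s,interpolation=cv2.INTER_CUBIC)
E
python3 - <<'E'
from h import *
a=crop('top0.png',400,190,80,75,5);b=crop('top0.png',275,185,75,75,5)
cv2.imwrite('pics/c1.png',np.hstack([a,b]))
a=crop('scene0.png',120,230,100,90,4);b=crop('scene0.png',285,240,90,90,4)
cv2.imwrite('pics/c2.png',np.hstack([a,b]))
print(atz('top',457,249,.04),atz('scene',148,255,.04))
print(atz('top',313,219,.074),atz('scene',329.5,277.5,.074))
print('o',atz('top',424,253,.04),atz('top',415,214,.04),'paddle',atz('top',452,178,.04))
E
```

```text
[ 0.48817524 -0.22738922  0.04      ] [ 0.48657218 -0.22763512  0.04      ]
[0.55601298 0.10275678 0.074     ] [0.5598822  0.10540198 0.074     ]
o [ 0.47976015 -0.1503041   0.04      ] [ 0.56989608 -0.13184342  0.04      ] paddle [ 0.6541222 -0.2216643  0.04     ]
```

View pics/c1.png

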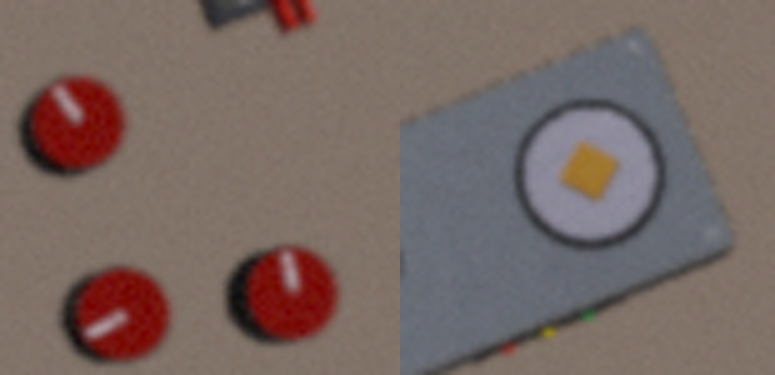

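View pics/c2.png

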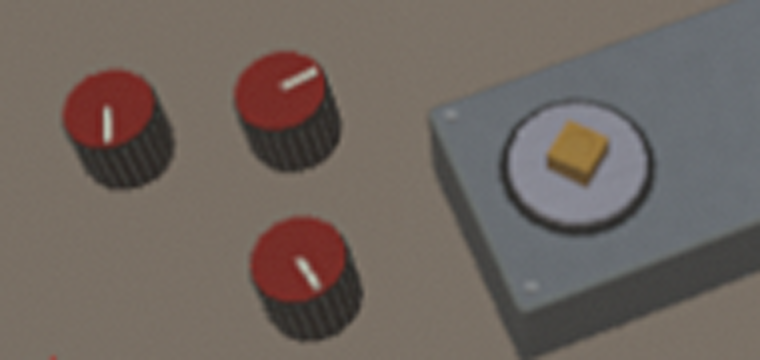

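```bash
python3 - <<'E'
from h import *
T=lambda x,y,z:atz('top',400+x/5,190+y/5,z) 
P=lambda x,y,z:atz('top',275+(x-400)/5,185+y/5,z)
S=lambda x,y,z:atz('scene',120+x/4,230+y/4,z)
print('cap',T(292,293,.04),S(110,109,.04))
d=T(286,254,.04)-T(292,292,.04);print('stripe top',np.degrees(np.arctan2(d[1],d[0])))
d=S(107,142,.04)-S(108,107,.04);print('stripe sc',np.degrees(np.arctan2(d[1],d[0])))
print('flange',P(591,173,.061))
Q=lambda x,y,z:atz('scene',285+(x-400)/4,240+y/4,z)
print('flange sc',Q(578,164,.061))
c=[P(582,142,.074),P(619,157,.074),P(597,199,.074),P(561,180,.074)]
print(np.mean(c,0))
for i in range(4):
  d=c[(i+1)%4]-c[i];print(np.linalg.norm(d),np.degrees(np.arctan2(d[1],d[0]))%90)
c=[Q(570,121,.074),Q(608,136,.074),Q(588,176,.074),Q(548,158,.074)]
print(np.mean(c,0))
for i in range(4):
  d=c[(i+1)%4]-c[i];print(np.linalg.norm(d),np.degrees(np.arctan2(d[1],d[0]))%90)
o=get_obs()
from scipy.spatial.transform import Rotation as Ro
w,x,y,z=o['eef_rot'];R=Ro.from_quat([x,y,z,w]).as_matrix();print(R)
c=get_calibration('wrist');Rc=cv2.Rodrigues(c['rvec'])[0];print('cam in tool',R.T@(-Rc.T@c['tvec']-o['position']),R.T@Rc.T, tip_extent)
E
```

```text
cap [ 0.48906344 -0.2307009   0.04      ] [ 0.49149598 -0.22779423  0.04      ]
stripe top 7.283884587136597
stripe sc 7.6389341485833056
flange [0.5562149 0.1025683 0.061    ]
flange sc [0.55928865 0.10556367 0.061     ]
[0.55624675 0.10286636 0.074     ]
0.0177736018330703 67.29987550907906
0.021139058492644785 62.07860098313839
0.01810605857953103 61.58435374809577
0.019369679199622437 60.87894550778467
[0.55871184 0.10565066 0.074     ]
0.01791156456080413 64.18219752179728
0.021575268778992775 64.97316391256939
0.019117866481433075 61.518756040298456
0.02070386734928915 61.724514621292286
[[ 9.70904734e-01  2.39466012e-01 -1.63090410e-04]
 [ 2.39466065e-01 -9.70904412e-01  7.90859052e-04]
 [ 3.10386642e-05 -8.06903416e-04 -9.99999674e-01]]
cam in tool [0.07864442 0.00032006 0.03142018] [[-1.70859040e-03 -9.52465368e-01 -3.04642091e-01]
 [ 9.99998340e-01 -1.43441236e-03 -1.12380882e-03]
 [ 6.33406597e-04 -3.04643506e-01  9.52466237e-01]] 0.1734
```

>>> move_arm --deltas '[[[42, -21, 8.4, -1.33, 7], [42, -21, 8.4, -1.33, 7], [42, -21, 8.4, -1.33, 7], [42, -21, 8.4, -1.33, 7], [42, -21, 8.4, -1.33, 7]]]'

```text
time_s: 0.65
position: [0.3201, -0.3728, 0.3602]
eef_rot: [-0.0, 0.878, 0.478, 0.0]
force: [0.6, -0.8, 0.5]
gripper_width: 0.0697
```

```bash
cat >> h.py <<'E'
from scipy.spatial.transform import Rotation as Ro
def RT():
    o=get_obs();w,x,y,z=o['eef_rot'];return Ro.from_quat([x,y,z,w]).as_matrix(),o['position'],o
def go(x,y,z,psi):
    R,p,o=RT(); d=R.T@(np.array([x,y,z])-p); ps=np.degrees(np.arctan2(R[1,0],R[0,0]))
    t=(ps-psi+180)%360-180
    print('t',o['time_s'],'pos',p.round(4),'psi',ps.round(2),'q6',o['q'][5].round(3),'F',o['force'].round(2),'M',o['torque'].round(3),'w',o['gripper_width'])
    print('GO cm',(d*100).round(2),'turn',np.radians(t).round(3))
E
python3 -c "
from h import *
go(.49,-.229,.32,90)"
```

```text
t 0.65 pos [ 0.3201 -0.3728  0.3602] psi 57.17 q6 -0.363 F [ 0.62 -0.77  0.51] M [-0.021 -0.017 -0.034] w 0.06965794341735795
GO cm [21.29  6.48  4.03] turn -0.573
```

>>> move_arm --deltas '[[[21.3, 6.5, 4, -0.573, 7], [21.3, 6.5, 4, -0.573, 7], [21.3, 6.5, 4, -0.573, 7], [21.3, 6.5, 4, -0.573, 7], [21.3, 6.5, 4, -0.573, 7]]]'

```text
time_s: 1.15
position: [0.4921, -0.2266, 0.3194]
eef_rot: [-0.001, 0.705, 0.709, 0.0]
force: [-1.3, -0.3, 0.4]
gripper_width: 0.0702
```

```bash
python3 -c "
from h import *
go(.49,-.229,.32,90)
print(proj(get_calibration('wrist'),[.49,-.229,.04]))
snap('wrist','w1.png')"
```

```text
t 1.15 pos [ 0.4921 -0.2266  0.3194] psi 90.38 q6 -0.506 F [-1.32 -0.31  0.36] M [-0.03  -0.022 -0.01 ] w 0.0702381971966707
GO cm [-0.24 -0.21 -0.06] turn 0.007
[[313.38774663 248.45764038]]
```

View pics/w1.png

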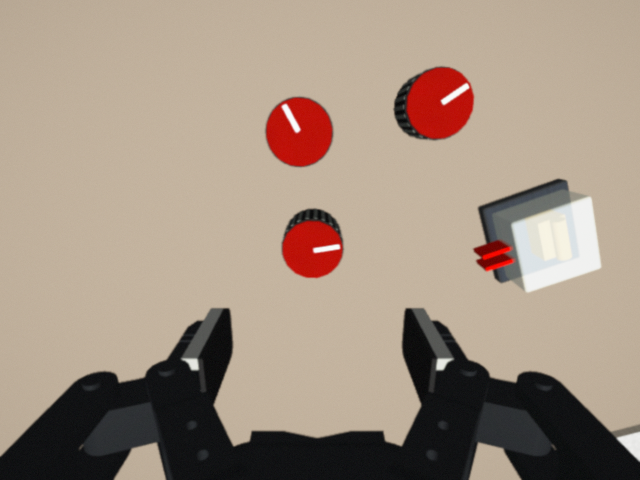

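The wrist view puts the cap centre at (313,248) and the projection predicted (313.4,248.5), so the cap is at (0.490,-0.229). The stripe runs from (314,250) to (340,246). Descending.

>>> move_arm --deltas '[[[-0.24, -0.21, 4, 0.007, 6.4], [-0.24, -0.21, 8, 0.007, 6.4], [-0.24, -0.21, 11, 0.007, 6.4], [-0.24, -0.21, 13, 0.007, 6.4], [-0.24, -0.21, 13, 0.007, 6.4]]]'

```text
time_s: 1.7
position: [0.4907, -0.227, 0.1861]
eef_rot: [-0.003, 0.708, 0.706, -0.0]
force: [0.8, 0.5, 0.4]
gripper_width: 0.0639
```

```bash
python3 -c "
from h import *
go(.49,-.229,.181,90)
c=get_calibration('wrist')
for p in ([.49,-.229,.04],[.512,-.229,.04],[.468,-.229,.04],[.49,-.207,.04]): print(proj(c,p))
snap('wrist','w2.png')"
```

```text
t 1.7 pos [ 0.4907 -0.227   0.1861] psi 89.84 q6 -0.5 F [0.82 0.46 0.41] M [-0.031  0.033 -0.024] w 0.0638841481886701
GO cm [-0.2  -0.06  0.51] turn -0.003
[[315.4349517  362.61678532]]
[[376.69276736 362.51627201]]
[[254.32780158 362.53365259]]
[[315.06356138 307.30673041]]
```

View pics/w2.png

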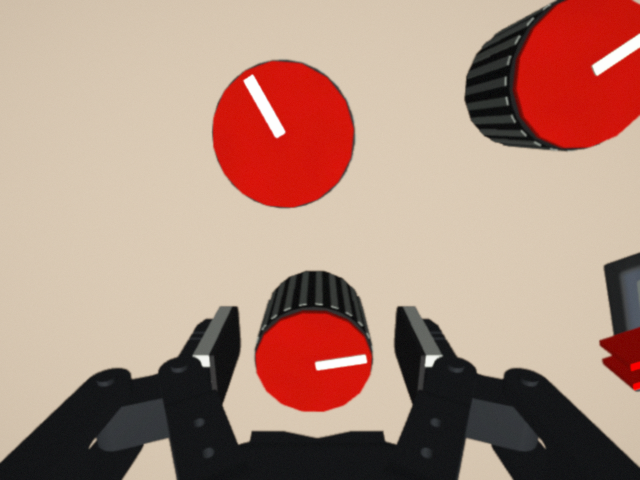

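```bash
python3 - <<'E'
from h import *
I=crop('w2.png',245,295,140,125,5);cv2.imwrite('pics/c3.png',I)
I=crop('w1.png',270,200,90,85,7);cv2.imwrite('pics/c4.png',I)
E
```

```text
(no output)
```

View pics/c3.png

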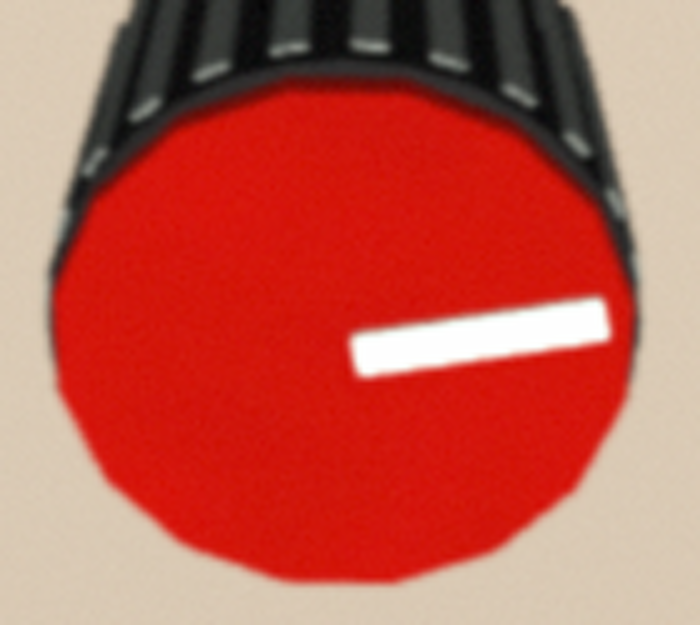

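>>> move_arm --deltas '[[[-0.15, -0.06, 0.5, 0, 6.4], [-0.15, -0.06, 0.5, 0, 6.4], [-0.15, -0.06, 0.5, 0, 3.5], [-0.15, -0.06, 0.5, 0, 3.5], [-0.15, -0.06, 0.5, 0, 3.5]]]'

```text
time_s: 2.25
position: [0.4906, -0.2289, 0.1841]
eef_rot: [-0.002, 0.708, 0.706, 0.0]
force: [-3.4, 1.1, 8.2]
gripper_width: 0.0424
```

>>> move_arm --deltas '[[[0, 0, 0, 0, 3.5], [0, 0, 0, 0, 3.5], [0, 0, 0, 0, 3.5]]]'

```text
time_s: 2.55
position: [0.4907, -0.2289, 0.1842]
eef_rot: [-0.001, 0.708, 0.706, 0.0]
force: [-0.2, 0.5, 1.1]
gripper_width: 0.0422
```

```bash
python3 -c "
from h import *
go(.49,-.229,.32,90)
snap('wrist','w3.png')"
```

```text
t 2.55 pos [ 0.4907 -0.2289  0.1842] psi 89.84 q6 -0.503 F [-0.17  0.54  1.12] M [0.047 0.067 0.001] w 0.04224150756559248
GO cm [  0.02  -0.09 -13.58] turn -0.003
```

View pics/w3.png

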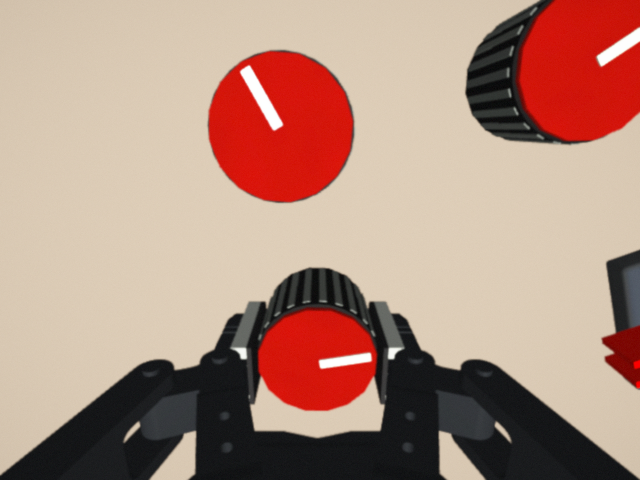

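```bash
python3 - <<'E'
from h import *
c=get_calibration('wrist')
I=crop('w3.png',245,295,140,125,5);cv2.imwrite('pics/c5.png',I)
g=cv2.imread('pics/w3.png')[295:420,245:385].astype(int)
m=(g.min(2)>200); 
n,l,s,ce=cv2.connectedComponentsWithStats(m.astype(np.uint8)); 
for i in range(1,n):
  if s[i,4]>60:
    ys,xs=np.where(l==i); P=np.array([atz('wrist',x+245,y+295,.04,c)[:2] for x,y in zip(xs,ys)])
    u,S,v=np.linalg.svd(P-P.mean(0)); print(s[i],P.mean(0),np.degrees(np.arctan2(v[0,1],v[0,0])),S)
r=(g[:,:,2]>150)&(g[:,:,1]<60)|m
n,l,s,ce=cv2.connectedComponentsWithStats(r.astype(np.uint8)); i=1+np.argmax(s[1:,4])
ct=cv2.findContours((l==i).astype(np.uint8),cv2.RETR_EXTERNAL,cv2.CHAIN_APPROX_NONE)[0]
ct=max(ct,key=len)[:,0]+[245,295]
P=np.array([atz('wrist',x,y,.04,c)[:2] for x,y in ct],np.float32)
print('circle',cv2.minEnclosingCircle(P), 'ell',cv2.fitEllipse(P),)
E
```

```text
[ 75  58  51  15 408] [ 0.50090661 -0.22885061] -170.36914441489532 [0.10515609 0.01902291]
circle ((0.49103662371635437, -0.2295963317155838), 0.021056022495031357) ell ((0.4909989833831787, -0.2295338362455368), (0.04088359698653221, 0.041168212890625), 93.70587158203125)
```

>>> move_arm --deltas '[[[0, 0, -1, 0, 3.5], [0, 0, -4, 0, 3.5], [0, 0, -8, 0, 3.5], [0, 0, -12, 0, 3.5], [0, 0, -12, 0, 3.5]]]'

```text
time_s: 3.1
position: [0.4915, -0.2294, 0.3101]
eef_rot: [0.003, 0.708, 0.706, 0.001]
force: [1.1, -1.4, -2.0]
gripper_width: 0.0427
```

```bash
python3 -c "
from h import *
go(.49,-.1,.32,145)
snap('wrist','w4.png')"
```

```text
t 3.1 pos [ 0.4915 -0.2294  0.3101] psi 89.85 q6 -0.502 F [ 1.06 -1.39 -2.04] M [-0.023  0.009  0.017] w 0.04270173436757174
GO cm [12.94 -0.18 -1.01] turn -0.963
```

View pics/w4.png

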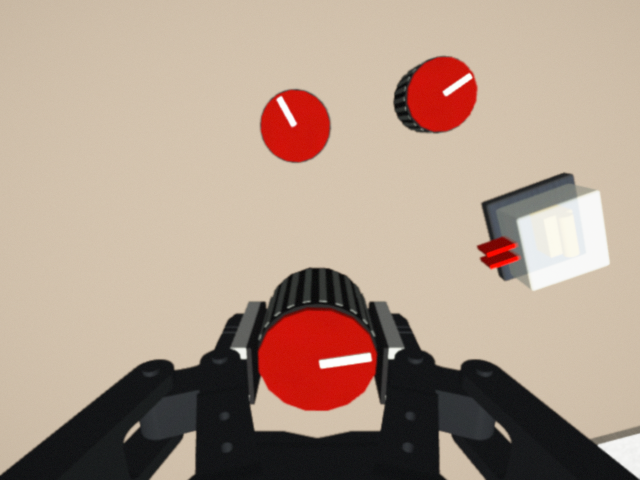

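```bash
python3 -c "
from h import *
go(.557,.014,.31,90)"
```

```text
t 3.15 pos [ 0.4911 -0.2292  0.3071] psi 89.85 q6 -0.502 F [-0.12 -0.3  -2.71] M [ 0.004 -0.049  0.027] w 0.04241796222287819
GO cm [24.34  6.53 -0.27] turn -0.003
```

>>> move_arm --deltas '[[[5, 1.3, -0.3, 0, 3.5], [10, 2.6, -0.3, 0, 3.5], [15, 3.9, -0.3, 0, 3.5], [20, 5.2, -0.3, 0, 3.5], [24.3, 6.5, -0.3, 0, 3.5]]]'

```text
time_s: 3.65
position: [0.556, 0.0139, 0.3092]
eef_rot: [0.0, 0.708, 0.706, 0.0]
force: [0.6, -0.9, -1.8]
gripper_width: 0.0425
```

>>> move_arm --deltas '[[[0, 0, 0, 0, 3.5], [0, 0, 0, 0, 3.5], [0, 0, 0, 0, 3.5]]]'

```text
time_s: 3.95
position: [0.5558, 0.0131, 0.3085]
eef_rot: [-0.0, 0.708, 0.706, -0.0]
force: [0.3, 0.1, -1.2]
gripper_width: 0.0426
```

```bash
python3 -c "
from h import *
go(.557,.014,.31,90)
c=get_calibration('wrist'); import pickle; pickle.dump(c,open('c5.pkl','wb'))
snap('wrist','w5.png')
print(proj(c,[[.5575,.104,.061],[.5575,.104,.074]]))"
```

```text
t 3.95 pos [0.5558 0.0131 0.3085] psi 89.81 q6 -0.039 F [ 0.29  0.14 -1.15] M [-0.017  0.048 -0.016] w 0.04258133566231608
GO cm [ 0.09  0.12 -0.15] turn -0.003
[[318.60997676 102.5586819 ]
 [318.6741873  100.90652608]]
```

View pics/w5.png

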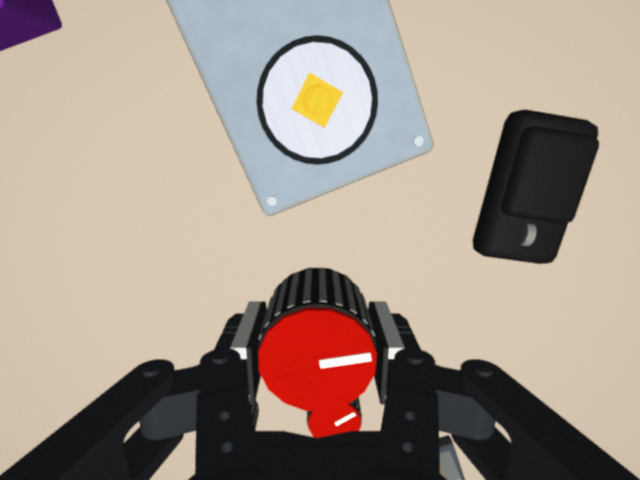

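Clear view: the flange is centred near (317.5,99) and the brass square near (317,100), sharp enough to measure.

```bash
python3 - <<'E'
from h import *
import pickle; c=pickle.load(open('c5.pkl','rb'))
g=cv2.imread('pics/w5.png')
hsv=cv2.cvtColor(g,cv2.COLOR_BGR2HSV)
m=((hsv[:,:,1]>120)&(hsv[:,:,0]>15)&(hsv[:,:,0]<35)).astype(np.uint8);m[200:]=0
ct=max(cv2.findContours(m,cv2.RETR_EXTERNAL,cv2.CHAIN_APPROX_NONE)[0],key=len)[:,0]
P=np.array([atz('wrist',x,y,.074,c)[:2] for x,y in ct],np.float32)
print('sq',cv2.minAreaRect(P*1000))
# flange bright
w=((hsv[:,:,1]<30)&(hsv[:,:,2]>200)).astype(np.uint8)|m; w[200:]=0;w[:,:240]=0;w[:,400:]=0
ct=max(cv2.findContours(w,cv2.RETR_EXTERNAL,cv2.CHAIN_APPROX_NONE)[0],key=len)[:,0]
P=np.array([atz('wrist',x,y,.061,c)[:2] for x,y in ct],np.float32)
print('fl',cv2.fitEllipse(P*1000),cv2.minEnclosingCircle(P*1000))
# gripped cap: stripe
z=get_obs()['position'][2]-.1842+.04
s=((g.min(2)>200)).astype(np.uint8); s[:340]=0;s[375:]=0;s[:,:310]=0;s[:,376:]=0
ys,xs=np.where(s);Q=np.array([atz('wrist',x,y,z,c)[:2] for x,y in zip(xs,ys)])
u,S,v=np.linalg.svd(Q-Q.mean(0));print('stripe',len(Q),np.degrees(np.arctan2(v[0,1],v[0,0]))%180,Q.mean(0))
r=((g[:,:,2]>150)&(g[:,:,1]<60)).astype(np.uint8)|s; r[:290]=0;r[400:]=0
ct=max(cv2.findContours(r,cv2.RETR_EXTERNAL,cv2.CHAIN_APPROX_NONE)[0],key=len)[:,0]
P=np.array([atz('wrist',x,y,z,c)[:2] for x,y in ct if y<398],np.float32)
print(cv2.fitEllipse(P*1000),get_obs()['position'])
cv2.imwrite('pics/c6.png',crop('w5.png',250,30,140,140,5))
E
```

```text
sq ((556.5292358398438, 104.37709045410156), (19.320466995239258, 19.088930130004883), 61.01145553588867)
fl ((556.489013671875, 104.38631439208984), (58.0989990234375, 58.20164489746094), 31.21961212158203) ((556.5020141601562, 104.43099975585938), 29.490415573120117)
stripe 401 9.541011631625253 [0.56622163 0.01292544]
((556.3043212890625, 12.303131103515625), (40.549381256103516, 41.13283157348633), 86.06057739257812) [0.55581494 0.01276716 0.30875649]
```

View pics/c6.png

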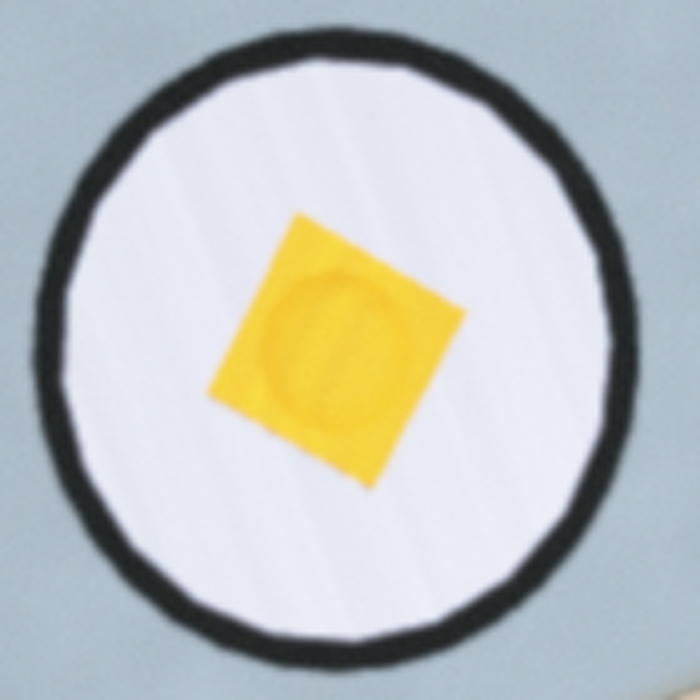

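```bash
python3 -c "
from h import *
go(.556,.1044,.28,141.3)"
```

```text
t 4.0 pos [0.5558 0.0128 0.3088] psi 89.77 q6 -0.039 F [ 0.23 -0.53 -1.12] M [-0.009  0.028 -0.015] w 0.04255475478329511
GO cm [ 9.16 -0.02  2.87] turn -0.899
```

>>> move_arm --deltas '[[[2.5, 0, 0, -0.15, 3.5], [5, 0, 0, -0.3, 3.5], [7.5, 0, 0, -0.45, 3.5], [9.2, 0, 0.5, -0.6, 3.5], [9.2, 0, 1, -0.75, 3.5]]]'

```text
time_s: 4.5
position: [0.5561, 0.1052, 0.2986]
eef_rot: [-0.0, 0.398, 0.917, 0.0]
force: [1.2, 0.2, -2.2]
gripper_width: 0.0425
```

```bash
python3 -c "
from h import *
go(.556,.1044,.275,141.3)"
```

```text
t 4.5 pos [0.5561 0.1052 0.2986] psi 133.09 q6 -0.63 F [ 1.2   0.18 -2.23] M [-0.002 -0.019  0.02 ] w 0.042549681370319184
GO cm [-0.05 -0.06  2.36] turn -0.143
```

>>> move_arm --deltas '[[[-0.05, -0.06, 0.8, -0.143, 3.5], [-0.05, -0.06, 1.6, -0.143, 3.5], [-0.05, -0.06, 2.1, -0.143, 3.5], [-0.05, -0.06, 2.1, -0.143, 3.5], [-0.05, -0.06, 2.1, -0.143, 3.5]]]'

```text
time_s: 5.0
position: [0.5561, 0.1041, 0.2777]
eef_rot: [-0.0, 0.333, 0.943, 0.0]
force: [0.2, 0.6, -1.4]
gripper_width: 0.0428
```

```bash
python3 -c "
from h import *
go(.556,.1044,.2457,141.3)
snap('scene','s6.png'); cv2.imwrite('pics/c7.png',crop('s6.png',260,200,150,130,5))"
```

```text
t 5.0 pos [0.5561 0.1041 0.2777] psi 141.13 q6 -0.772 F [ 0.2   0.56 -1.4 ] M [-0.015 -0.009  0.012] w 0.042829209066094824
GO cm [0.02 0.01 3.2 ] turn -0.003
```

View pics/c7.png

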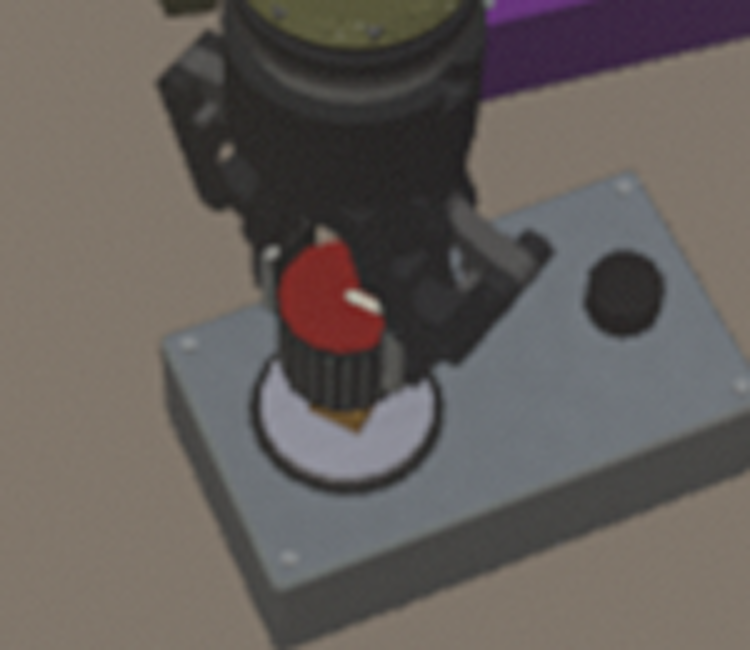

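>>> move_arm --deltas '[[[0.02, 0.01, 0.6, 0, 3.5], [0.02, 0.01, 1.1, 0, 3.5], [0.02, 0.01, 1.5, 0, 3.5], [0.02, 0.01, 1.8, 0, 3.5], [0.02, 0.01, 2.0, 0, 3.5]]]'

```text
time_s: 5.55
position: [0.556, 0.1044, 0.2575]
eef_rot: [-0.0, 0.332, 0.943, 0.0]
force: [0.2, 0.9, -1.4]
gripper_width: 0.0427
```

>>> move_arm --deltas '[[[0, 0, 0.15, 0, 3.5], [0, 0, 0.25, 0, 3.5], [0, 0, 0.35, 0, 3.5], [0, 0, 0.35, 0, 3.5]]]'

```text
time_s: 5.95
position: [0.556, 0.1045, 0.254]
eef_rot: [-0.0, 0.332, 0.943, 0.0]
force: [-1.9, 0.3, -1.7]
gripper_width: 0.0425
```

```bash
python3 -c "
from h import *
go(.556,.1044,.2455,141.3)"
```

```text
t 5.95 pos [0.556  0.1045 0.254 ] psi 141.17 q6 -0.772 F [-1.94  0.29 -1.66] M [ 0.154  0.148 -0.016] w 0.042498991311827376
GO cm [-0.01 -0.01  0.85] turn -0.002
```

>>> move_arm --deltas '[[[0, 0, 0.1, 0, 3.5], [0, 0, 0.2, 0, 3.5], [0, 0, 0.2, 0, 3.5]]]'

```text
time_s: 6.25
position: [0.5559, 0.1045, 0.2518]
eef_rot: [-0.0, 0.332, 0.943, 0.0]
force: [-0.2, 0.1, -1.8]
gripper_width: 0.0426
```

```bash
python3 -c "
from h import *
go(.556,.1044,.2455,141.3)"
```

```text
t 6.25 pos [0.5559 0.1045 0.2518] psi 141.17 q6 -0.772 F [-0.21  0.12 -1.8 ] M [0.082 0.134 0.028] w 0.042601492364557604
GO cm [-0.01 -0.01  0.63] turn -0.002
```

No resistance at an underside height of about 67.6 mm, so the cap is engaging the square. Continuing down.

>>> move_arm --deltas '[[[0, 0, 0.1, 0, 3.5], [0, 0, 0.2, 0, 3.5], [0, 0, 0.3, 0, 3.5], [0, 0, 0.4, 0, 3.5], [0, 0, 0.4, 0, 3.5]]]'

```text
time_s: 6.75
position: [0.5559, 0.1045, 0.2476]
eef_rot: [-0.0, 0.332, 0.943, -0.0]
force: [-0.8, 1.6, -1.7]
gripper_width: 0.0424
```

>>> move_arm --deltas '[[[0, 0, 0.08, 0, 3.5], [0, 0, 0.15, 0, 3.5], [0, 0, 0.22, 0, 3.5], [0, 0, 0.22, 0, 3.5]]]'

```text
time_s: 7.15
position: [0.5559, 0.1045, 0.2453]
eef_rot: [-0.0, 0.332, 0.943, -0.0]
force: [-0.8, 0.3, -1.0]
gripper_width: 0.0422
```

```bash
python3 -c "
from h import *
go(.556,.1044,.2455,141.3)"
```

```text
t 7.15 pos [0.5559 0.1045 0.2453] psi 141.17 q6 -0.772 F [-0.79  0.32 -1.01] M [0.052 0.063 0.017] w 0.042167693140498216
GO cm [-0.01 -0.   -0.02] turn -0.002
```

>>> move_arm --deltas '[[[0, 0, 0.05, 0, 3.5], [0, 0, 0.1, 0, 3.5], [0, 0, 0.1, 0, 3.5]]]'

```text
time_s: 7.45
position: [0.5559, 0.1045, 0.2445]
eef_rot: [-0.0, 0.332, 0.943, -0.0]
force: [-1.7, 0.9, 0.9]
gripper_width: 0.0426
```

```bash
python3 -c "
from h import *
go(.556,.1044,.2455,141.3)"
```

```text
t 7.45 pos [0.5559 0.1045 0.2445] psi 141.17 q6 -0.772 F [-1.67  0.9   0.86] M [ 0.036  0.297 -0.031] w 0.042570105537242754
GO cm [-0.01 -0.   -0.1 ] turn -0.002
```

>>> move_arm --deltas '[[[0, 0, 0.05, 0, 3.5], [0, 0, 0.07, 0, 3.5], [0, 0, 0.07, 0, 3.5]]]'

```text
time_s: 7.75
position: [0.556, 0.1045, 0.2439]
eef_rot: [-0.0, 0.332, 0.943, 0.0]
force: [-3.1, -0.2, 4.0]
gripper_width: 0.0425
```

```bash
python3 -c "
from h import *
go(.556,.1044,.2455,141.3)
snap('scene','s7.png'); cv2.imwrite('pics/c8.png',crop('s7.png',260,200,150,130,5))"
```

```text
t 7.75 pos [0.556  0.1045 0.2439] psi 141.17 q6 -0.772 F [-3.08 -0.25  3.96] M [-0.076  0.497  0.024] w 0.04252643908467457
GO cm [-0.01 -0.01 -0.16] turn -0.002
```

View pics/c8.png

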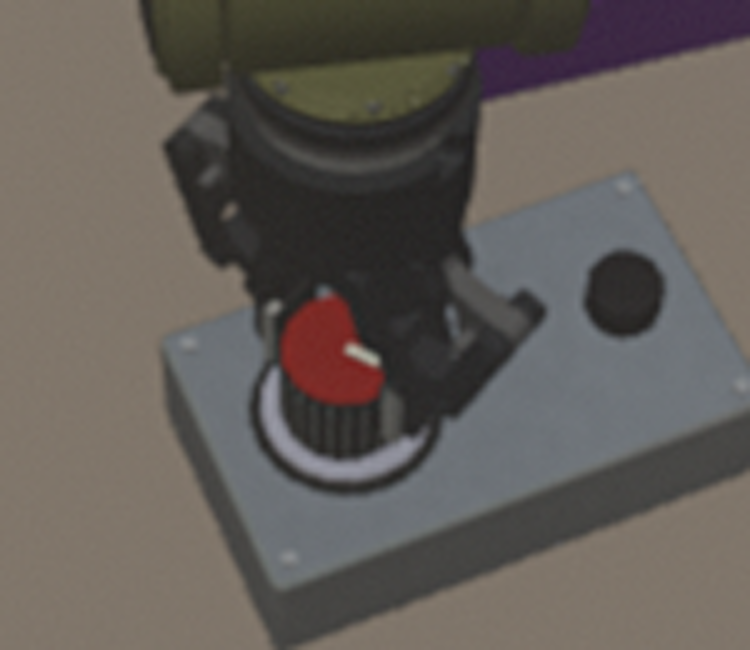

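The cap is home and flush, pressed with about 5 N. Now turning clockwise in small steps and watching Mz.

>>> move_arm --deltas '[[[0, 0, 0, 0.08, 3.5], [0, 0, 0, 0.16, 3.5], [0, 0, 0, 0.24, 3.5], [0, 0, 0, 0.32, 3.5]]]'

```text
time_s: 8.2
position: [0.5559, 0.1045, 0.244]
eef_rot: [-0.0, 0.48, 0.877, -0.0]
force: [-3.6, 0.3, 3.2]
gripper_width: 0.0429
```

```bash
python3 -c "
from h import *
go(.556,.1044,.2440,141.3)"
```

```text
t 8.2 pos [0.5559 0.1045 0.244 ] psi 122.66 q6 -0.449 F [-3.61  0.34  3.24] M [0.025 0.675 0.089] w 0.04286601410369908
GO cm [-0.02  0.   -0.  ] turn -0.325
```

>>> move_arm --deltas '[[[0, 0, 0, 0.07, 3.5], [0, 0, 0, 0.14, 3.5], [0, 0, 0, 0.2, 3.5]]]'

```text
time_s: 8.5
position: [0.5558, 0.1046, 0.244]
eef_rot: [-0.001, 0.566, 0.824, -0.0]
force: [-4.8, 1.0, 3.4]
gripper_width: 0.0426
```

```bash
python3 -c "
from h import *
go(.556,.1044,.2440,141.3)"
```

```text
t 8.5 pos [0.5558 0.1046 0.244 ] psi 111.05 q6 -0.246 F [-4.78  1.04  3.43] M [0.245 0.914 0.156] w 0.0426181783589671
GO cm [-0.03  0.01 -0.  ] turn -0.528
```

>>> move_arm --deltas '[[[0, 0, 0, 0.07, 3.5], [0, 0, 0, 0.14, 3.5], [0, 0, 0, 0.2, 3.5]]]'

```text
time_s: 8.8
position: [0.5555, 0.1052, 0.244]
eef_rot: [-0.001, 0.646, 0.763, -0.0]
force: [-4.0, 6.6, 3.3]
gripper_width: 0.0423
```

```bash
python3 -c "
from h import *
go(.556,.1044,.2440,141.3)"
```

```text
t 8.8 pos [0.5555 0.1052 0.244 ] psi 99.45 q6 -0.044 F [-3.95  6.56  3.26] M [1.198 0.758 0.228] w 0.04231552621886145
GO cm [-0.08  0.03 -0.01] turn -0.73
```

>>> move_arm --deltas '[[[0.05, -0.03, 0, 0.05, 3.5], [0.05, -0.03, 0, 0.1, 3.5], [0.05, -0.03, 0, 0.15, 3.5]]]'

```text
time_s: 9.1
position: [0.5555, 0.1061, 0.2443]
eef_rot: [-0.001, 0.702, 0.712, 0.001]
force: [1.5, 4.6, 1.2]
gripper_width: 0.0425
```

```bash
python3 -c "
from h import *
go(.556,.1044,.2440,141.3)"
```

```text
t 9.1 pos [0.5555 0.1061 0.2443] psi 90.76 q6 0.109 F [1.46 4.6  1.2 ] M [ 0.79  -0.358  0.266] w 0.04245719731187148
GO cm [-0.17  0.05  0.03] turn -0.882
```

>>> move_arm --deltas '[[[0, 0, 0, 0.05, 3.5], [0, 0, 0, 0.1, 3.5], [0, 0, 0, 0.15, 3.5]]]'

```text
time_s: 9.4
position: [0.5557, 0.1063, 0.2445]
eef_rot: [-0.0, 0.754, 0.657, 0.001]
force: [0.7, 1.5, 1.6]
gripper_width: 0.0425
```

```bash
python3 -c "
from h import *
go(.556,.1044,.2440,141.3)"
```

```text
t 9.4 pos [0.5557 0.1063 0.2445] psi 82.09 q6 0.261 F [0.73 1.52 1.58] M [ 0.355 -0.105  0.382] w 0.04247163895274332
GO cm [-0.18  0.06  0.05] turn -1.033
```

>>> move_arm --deltas '[[[0, 0, 0.03, 0.05, 3.5], [0, 0, 0.03, 0.1, 3.5]]]'

```text
time_s: 9.6
position: [0.5558, 0.1062, 0.2443]
eef_rot: [-0.0, 0.787, 0.617, 0.002]
force: [0.3, -1.9, 1.0]
gripper_width: 0.0424
```

```bash
python3 -c "
from h import *
go(.556,.1044,.2440,141.3)"
```

```text
t 9.6 pos [0.5558 0.1062 0.2443] psi 76.24 q6 0.363 F [ 0.28 -1.87  1.04] M [-0.29  -0.004 -0.001] w 0.04244639409888178
GO cm [-0.17  0.06  0.03] turn -1.135
```

>>> move_arm --deltas '[[[0, 0, 0.03, 0.05, 3.5], [0, 0, 0.03, 0.1, 3.5]]]'

```text
time_s: 9.8
position: [0.5559, 0.1061, 0.2441]
eef_rot: [-0.0, 0.817, 0.576, 0.002]
force: [-1.3, 0.4, 3.1]
gripper_width: 0.0426
```

```bash
python3 -c "
from h import *
go(.556,.1044,.2440,141.3)"
```

```text
t 9.8 pos [0.5559 0.1061 0.2441] psi 70.4 q6 0.465 F [-1.32  0.41  3.13] M [-0.069  0.188  0.081] w 0.04260199070768759
GO cm [-0.16  0.06  0.01] turn -1.237
```

Mz fell sharply from 0.38 to 0, which is a click. I'll check for slip in the fingers, then go for a second confirming click. The total turn stays bounded well below 3 clicks.

```bash
python3 -c "
from h import *
go(.556,.1044,.2440,141.3)
c=get_calibration('wrist'); g=snap('wrist','w8.png')
z=RT()[1][2]-.1842+.04
s=(g.min(2)>200).astype(np.uint8); s[:340]=0;s[375:]=0;s[:,:310]=0;s[:,376:]=0
ys,xs=np.where(s);Q=np.array([atz('wrist',x,y,z,c)[:2] for x,y in zip(xs,ys)])
u,S,v=np.linalg.svd(Q-Q.mean(0));print('stripe',len(Q),np.degrees(np.arctan2(v[0,1],v[0,0])))"
```

```text
t 9.8 pos [0.5559 0.1061 0.2441] psi 70.4 q6 0.465 F [-1.32  0.41  3.13] M [-0.069  0.188  0.081] w 0.04260199070768759
GO cm [-0.16  0.06  0.01] turn -1.237
stripe 403 170.17711372418117
```

View pics/w8.png

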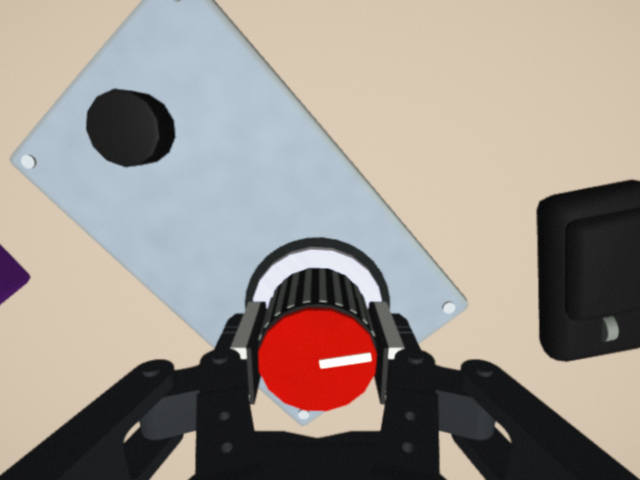

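The stripe is at psi−80.2°, same as before, so nothing slipped in the grip. On to the second click.

>>> move_arm --deltas '[[[0, 0, 0, 0.07, 3.5], [0, 0, 0, 0.14, 3.5], [0, 0, 0, 0.2, 3.5]]]'

```text
time_s: 10.15
position: [0.5561, 0.1061, 0.2443]
eef_rot: [0.0, 0.872, 0.49, 0.002]
force: [1.4, -0.8, 0.4]
gripper_width: 0.0421
```

```bash
python3 -c "
from h import *
go(.556,.1044,.2440,141.3)"
```

```text
t 10.15 pos [0.5561 0.1061 0.2443] psi 58.69 q6 0.669 F [ 1.37 -0.78  0.36] M [-0.068 -0.029  0.383] w 0.04213640346370562
GO cm [-0.15  0.08  0.03] turn -1.442
```

>>> move_arm --deltas '[[[0, 0, 0, 0.05, 3.5], [0, 0, 0, 0.1, 3.5]]]'

```text
time_s: 10.35
position: [0.5562, 0.1062, 0.2444]
eef_rot: [0.0, 0.895, 0.446, 0.003]
force: [1.0, -0.2, 2.0]
gripper_width: 0.0424
```

```bash
python3 -c "
from h import *
go(.556,.1044,.2440,141.3)"
```

```text
t 10.35 pos [0.5562 0.1062 0.2444] psi 52.94 q6 0.77 F [ 0.99 -0.18  2.04] M [-0.01  -0.031  0.481] w 0.04239545843525896
GO cm [-0.16  0.09  0.04] turn -1.542
```

>>> move_arm --deltas '[[[0, 0, 0, 0.05, 3.5], [0, 0, 0, 0.1, 3.5]]]'

```text
time_s: 10.55
position: [0.5563, 0.106, 0.2444]
eef_rot: [0.0, 0.916, 0.4, 0.003]
force: [-0.0, -1.8, 0.9]
gripper_width: 0.0427
```

```bash
python3 -c "
from h import *
go(.556,.1044,.2440,141.3)"
```

```text
t 10.55 pos [0.5563 0.106  0.2444] psi 47.16 q6 0.871 F [-0.01 -1.82  0.92] M [-0.301  0.199  0.004] w 0.042658357903100214
GO cm [-0.14  0.09  0.04] turn -1.643
```

Second sharp drop (0.48 to 0.00), 0.5 rad after the first: two clicks. Releasing.

>>> move_arm --deltas '[[[0, 0, 0, 0, 4.6], [0, 0, 0, 0, 5.5], [0, 0, 0, 0, 6.5], [0, 0, 0, 0, 7], [0, 0, 0, 0, 7]]]'

```text
time_s: 11.05
position: [0.5563, 0.1061, 0.2443]
eef_rot: [0.0, 0.916, 0.4, 0.003]
force: [-0.2, 0.0, 0.8]
gripper_width: 0.0699
```

```bash
python3 -c "
from h import *
go(.556,.1044,.2440,141.3)
snap('wrist','w9.png')"
```

```text
t 11.05 pos [0.5563 0.1061 0.2443] psi 47.2 q6 0.87 F [-0.16  0.    0.81] M [ 0.06  -0.004  0.034] w 0.0699069973105768
GO cm [-0.14  0.09  0.03] turn -1.642
```

View pics/w9.png

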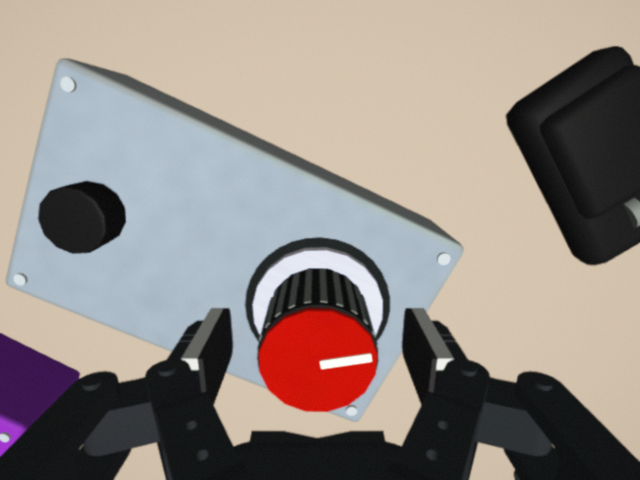

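The jaws are clear of the cap, which sits at (318,359) centred between the fingers. Lifting straight up.

>>> move_arm --deltas '[[[0, 0, -2, 0, 7], [0, 0, -5, 0, 7], [0, 0, -9, 0, 7], [0, 0, -13, 0, 7], [-8, 0, -13, 0, 7]]]'

```text
time_s: 11.6
position: [0.5235, 0.0707, 0.3799]
eef_rot: [0.002, 0.916, 0.402, 0.008]
force: [1.5, -1.4, 0.3]
gripper_width: 0.0699
```

>>> move_arm --deltas '[[[-3, 0, 0, 0, 7], [-3, 0, 0, 0, 7], [-3, 0, 0, 0, 7], [-3, 0, 0, 0, 7]]]'

```text
time_s: 12.0
position: [0.5036, 0.0491, 0.3793]
eef_rot: [0.002, 0.916, 0.402, 0.008]
force: [0.7, -0.2, -0.6]
gripper_width: 0.0697
```

```bash
python3 - <<'E'
from h import *
go(.556,.1044,.2440,141.3)
c=get_calibration('wrist')
g=snap('wrist','w10.png')[:,:,::-1]; snap('top','t10.png'); snap('scene','s10.png')
r=((g[:,:,2]>150)&(g[:,:,1]<60)|0).astype(np.uint8)
ct=max(cv2.findContours(r,cv2.RETR_EXTERNAL,cv2.CHAIN_APPROX_NONE)[0],key=len)[:,0]
P=np.array([atz('wrist',x,y,.1005,c)[:2] for x,y in ct],np.float32);print('captop',cv2.fitEllipse(P*1000))
cv2.imwrite('pics/c10.png',crop('s10.png',250,200,160,140,5))
print('proj box port',proj(c,[.5565,.105,.061]))
E
```

```text
t 12.0 pos [0.5036 0.0491 0.3793] psi 47.39 q6 0.767 F [ 0.68 -0.21 -0.62] M [ 0.013  0.062 -0.03 ] w 0.06969990707200084
GO cm [ 7.45 -0.02 13.63] turn -1.639
captop ((363.4801330566406, 175.40628051757812), (80.5675048828125, 98.31626892089844), 133.17689514160156)
proj box port [[313.62120229 135.23515854]]
```

View pics/w10.png

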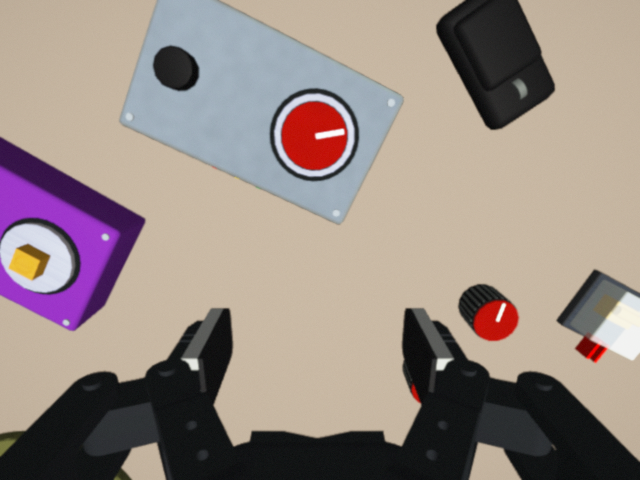

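View pics/s10.png

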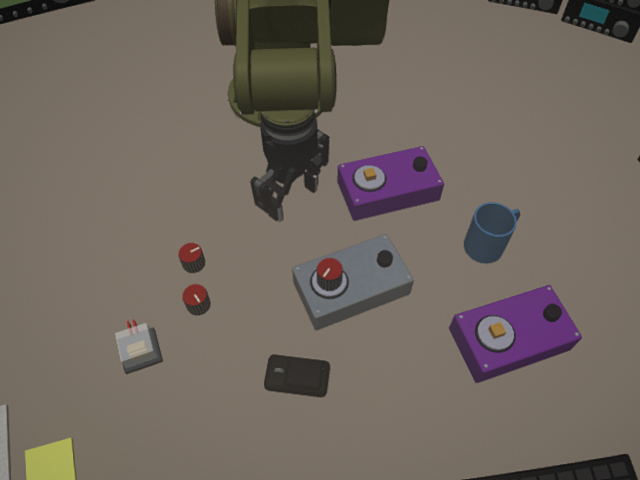

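View pics/c10.png

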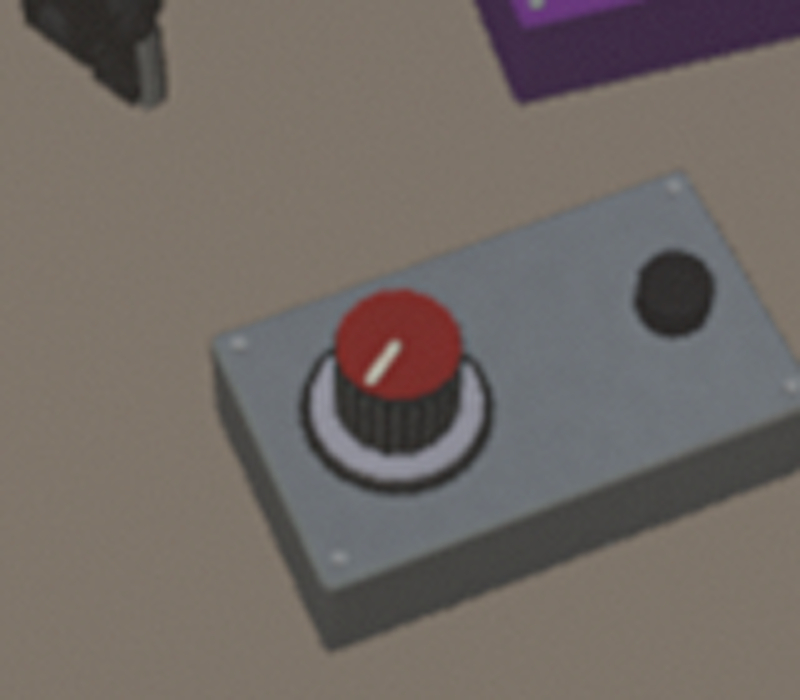

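```bash
python3 - <<'E'
from h import *
c=get_calibration('wrist'); g=cv2.imread('pics/w10.png')[80:190,260:370].astype(int)
r=((g[:,:,2]>140)&(g[:,:,1]<70)).astype(np.uint8)
f=(g.min(2)>190).astype(np.uint8)|r
for m,z in ((r,.1008),(f,.0608)):
  ct=max(cv2.findContours(m,cv2.RETR_EXTERNAL,cv2.CHAIN_APPROX_NONE)[0],key=len)[:,0]+[260,80]
  P=np.array([atz('wrist',x,y,z,c)[:2] for x,y in ct],np.float32);print(cv2.fitEllipse(P*1000))
E
```

```text
((556.2288208007812, 104.71636199951172), (41.104408264160156, 41.314186096191406), 129.84869384765625)
((556.1290283203125, 104.54104614257812), (57.15995788574219, 57.403846740722656), 142.94961547851562)
```

The cap and flange centres agree within 0.2 mm, and the cap's apparent size matches one at seated height. Handing in.

```bash
python3 -c "
from plant import *
print(close_job(), get_obs()['time_s'])"
```

```text
the job is handed in; nothing more can be done
the job is handed in; nothing more can be done
```

The bare port of the grey box is closed with the farthest-right red-topped cap, and the job was handed in at about 12 s of the 61 s allowed. `close_job` gives no verdict, so the result rests on my own checks.

- **Fit:** I lined the cap's socket up with the brass square (61° in the wrist view). It went down with no vertical resistance until it touched the flange. I kept the pressing force at about 5 N or less, roughly 1 mm of sink.
- **Clicks:** Turning it clockwise by about 1.64 rad gave two sharp torque drops about 0.5 rad apart (0.38 to 0 N m, then 0.48 to 0 N m). I read that as two clicks. The cap did not slip in the fingers: its stripe kept the same angle to the gripper, as checked after the first click.
- **Final checks:** After letting go and backing off, the cap and flange centres agree within 0.2 mm. The scene picture shows the cap upright and flush, and the arm touching nothing. The mouse, paddle, mug and other caps look unmoved.
- **Disagreements:**
  - Sideways forces of up to about 7 N came up partway through the turn because the gripper was slightly off the port's axis. They eased once I let it shift by 1–2 mm.
  - One automatic circle fit picked the wrong blob in the final picture, so I repeated it on a crop, which gave the 0.2 mm figure.
  - The second torque peak, 0.48 N m, was slightly above the stated 0.45, within sensor noise.

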